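# Find the fuller of two canisters on a stiff balance

### The arm

A 7-joint arm with a two-finger parallel gripper is mounted at the origin on a cart in front of the work surface, level with it; the furniture and walls round the work are solid. World frame = base frame: x ahead of the robot, y to its left, z up, the work surface at z = 0. Lengths are in mm, angles in rad, forces in N, time in s.
With the tool pointing down it reaches from about 425 to 1025 mm from the base axis. Payload 9.4 kg.
Tool frame: the origin (TCP) lies midway between the tips of the shut fingers; the grasp point (between the pads) lies 19 mm behind it; x points along the fingers, y is the direction in which the jaws open and shut, and the axes are right-handed (so a half turn about x gives the same grasp; the last joint's range is limited). The gripper opens to 93 mm and grips with 3 to 60 N. Pads are 15 mm wide; open, the fingers measure 128 mm over their backs; the gripper's body (75 mm by 188 mm) begins 65 mm behind the grasp point.
Start: joints at [-1.246, 0.599, -0.003, 1.599, 0.002, 0.943, -0.08], TCP at [283.534, 667.257, 218.618] pointing down, gripper open.
Joint ranges: [-2.57, 2.57], [-0.35, 1.97], [-1.29, 1.29], [0.11, 2.56], [-1.05, 4.19], [0.11, 1.86], [-2.63, 2.63]. Speed limits (rad/s): [2.22, 2.22, 3.01, 3.01, 3.14, 3.14, 3.14].

### API

Orientations are given as [roll, pitch, yaw] about the fixed x, y, z axes, in that order (R = Rz(yaw) Ry(pitch) Rx(roll)).
In Python, from bench import manip, eyes, workorder gives the robot as it stands.
- The arm moves only by the tool drive_tool, never from a script. Its argument "rows" is a list of rows, each an object of numbers: "dx", "dy", "dz": the shift along the world's x, y, z in m; "twist": the turn about the world's z in rad. A call has 1 to 8 rows; each row is the pose to reach, as a shift and turn from the pose commanded when the call began; what a row does not reach only later rows make up. A row lasts 1/10 s, in which the tool goes at most 50 mm and 8.59 degrees, less where a joint would pass 70% of its speed; a pose out of reach is approached as far as the arm can. A call with a gripper value outside its range is refused whole. "jaw" is the gripper's target within -1 to 1 (shut at 1, half-way at 0, fully open at -1), set as the call begins (left out, the last holds). The fingers move at their own pace and stop on an object; "force" is the grip in N (left out, the last holds). Time passes only in rows, so rows that repeat a pose let the fingers close. It gives the time, the measured TCP pose, the force and the opening at its end, in the units of the state.
- manip.get_obs(): the state, without advancing time (a new reading comes with each control period).
- eyes.camera(name): name is "scene" or "top" or "wrist"; returns a dict with "pixels" (400x640x3 uint8, blue, green, red), "z_map" (400x640 float32, mm along the optical axis (not along the pixel's ray), 0 where there is no reading), "fx", "fy", "cx", "cy" (pixels), "k1" (the pictures are not rectified: a ray, as slopes to the right and down, at radius r is drawn at 1 + k1 r^2 times it, then the intrinsics apply), "pose" (4x4, takes a point from camera to world coordinates); the wrist camera has in their place "tool_from_camera" (4x4, takes a point from camera to tool coordinates, whose origin is the TCP and whose axes are the tool frame's). Camera axes: x right, y down, z forward; pixel columns grow to the right and rows downward; lengths in mm; the calibration is good to about 2 mm. A picture is of the moment at which its call begins: read the wrist's pose just before it.
- workorder.sign_off(): hands the job in, once; it reports no verdict.
Trained networks look in a picture, given as the dict that the camera call returned (one of the last four; its "shot" number tells which), for a name from the list of things; names that differ only in an ending like _2 or _b are one class to them, and where a whole thing is asked for, a point or a joint stands for the part that bears it (a point fixed in the world has none). Each returns a list of dicts, best first, with "confidence" (0 to 1); they miss things now and then, are a little off and sometimes report something else, mostly with a low value. They report only what shows in the picture. A call takes as long as a camera call. They do not tell look-alikes from the thing itself.
- eyes.regions_of(thing, picture): "pixels" (400x640 bool, what is visible of it) and "point" ([row, column] in pixels, amid what is visible of it).
- eyes.tip_of(thing, picture): "point" ([row, column] in pixels: a listed point, or the origin of a listed thing).
The state is a dict: "time_s": time; "joint_pos": joint angles; "dq": joint speeds; "tau": joint torques, N m; "position": TCP position; "tool_rot": TCP orientation; "ft_force": force on the tool from outside, world axes, zero at the start; "wrist_torque": the same for the moment, N m; "grip_width": finger opening in mm.
Only numpy, scipy, OpenCV 4.12 (cv2) and the standard library are available. Lean on these libraries where they do the work, as an engineer would, in place of code of your own. Each camera call takes 0.05 s, during which the arm holds its last target. There are 200 camera calls.

### The job

Two canisters look alike, but one is much fuller: stand one on each pan of the balance. The pivot is stiff, so the beam will not tip by itself: press down gently and feel which side gives way more easily (that is the heavier canister's), and leave that side pressed right down on its stop. Then stand the heavier canister upright on the cork coaster and leave the lighter one on its pan, without pressing hard on the balance or disturbing the things around.

Things in the scene. Friction and masses are not known exactly. Their poses are not given: they have to be found in the camera images.
- balance: equal-arm balance, fixed to the worktop: grey foot 110 x 200 x 14 mm, fork, pivot 66 mm above the worktop, steel beam with a pan 110 mm either side. Origin: under the pivot at worktop height; y along the beam towards the left pan, x the pivot axis. The pans tilt with the beam. Pressing it with more than 15 N, directly or through a canister, damages it.
- beam (a joint): beam tilt in rad: 0 level, + left pan down; stops at -0.10 and 0.10 (a pan sinks 11 mm from level to its stop). Dry friction holds it where it is left: about 3.2 N at a pan to overcome, more than a canister weighs. With both canisters on, the heavier side gives way at 2 to 3 N of pressing (on its canister's lid or its pan), the lighter side at 5 to 6 N.
- pan_left (a point): left pan of the balance: point at the centre of the pan's flat inner floor, which moves with the beam. The pan is a round steel dish, 78 mm inside at its floor, with a rim 8 mm high and 90 mm in diameter, about 86 mm above the worktop when the beam is level; it rides on a preloaded spring: firm up to 6 N of load in all, then it gives 1 mm per 1.5 N, at most 8 mm. Left is the +y end of the balance.
- pan_right (a point): right pan of the balance: point at the centre of the pan's flat inner floor, which moves with the beam. The pan is a round steel dish, 78 mm inside at its floor, with a rim 8 mm high and 90 mm in diameter, about 86 mm above the worktop when the beam is level; it rides on a preloaded spring: firm up to 6 N of load in all, then it gives 1 mm per 1.5 N, at most 8 mm. Right is the -y end of the balance.
- tin_a: closed steel canister, 56 mm diameter, 75 mm high with its flat lid (59 mm diameter, the top 9 mm), looks just like the other; grip it round the body below the lid. One of the two weighs 0.10 to 0.12 kg, the other 0.23 to 0.27 kg; which is which varies. Origin: centre of its underside, z up.
- tin_b: closed steel canister, 56 mm diameter, 75 mm high with its flat lid (59 mm diameter, the top 9 mm), looks just like the other; grip it round the body below the lid. One of the two weighs 0.10 to 0.12 kg, the other 0.23 to 0.27 kg; which is which varies. Origin: centre of its underside, z up.
- coaster: round cork coaster, fixed, 100 mm diameter, 8 mm thick. Origin: centre of its underside.
- garlic: garlic bulb, 56 mm wide and high, standing or lying by; leave it alone. Origin: centre of its underside.
- mushroom: mushroom, 44 mm wide, 38 mm high, standing or lying by; leave it alone. Origin: centre of its underside.
- pepper_jar: spice jar with a red cap, 45 mm diameter, 106 mm high, standing or lying by; leave it alone. Origin: centre of its underside.
Things that resemble listed ones, but are neither listed nor needed, are in the scene too. Leave any purple look-alike of the tin_a alone.

How it is judged:
By the outcome, as a careful person would: the job done as asked, in the order asked, and still so for the second after the job is handed in, with the robot touching nothing.
It also fails if it takes over 72 s, if anything falls off the work surface, if the arm or the gripper's body presses on something with over 40 N, if the wrist force passes 120 N, or if a joint passes its speed limit or range.

## Working session

There is one attempt and no reset: what is moved stays moved. The work goes in short steps, Python scripts to look and compute and a tool call to move; the robot and the scene stay as the last step left them, time stands still between calls to the robot, and variables do not carry over. Pictures are saved under pics/ and viewed, about 8 in all and at most 12, crops included, and the job is handed in when it is done.

Besides the shell and the picture viewer there is one more tool, called in YAML: its name, and indented under it one key for each argument. drive_tool: Moves the arm, as the interface text tells. Its arguments: {"type":"object","properties":{"rows":{"type":"array"},"jaw":{"type":"number"},"force":{"type":"number"}},"required":["rows"]}

```bash
mkdir -p pics; cat > h.py <<'E'
import numpy as np, cv2
from bench import manip, eyes, workorder
from scipy.spatial.transform import Rotation as R
def shot(n):
    o=manip.get_obs(); p=eyes.camera(n)
    if 'pose' not in p:
        T=np.eye(4); q=np.array(o['tool_rot'],float)
        T[:3,:3]=R.from_euler('xyz',q).as_matrix() if q.size==3 else q
        T[:3,3]=o['position']; p['W']=T@np.array(p['tool_from_camera'])
    else: p['W']=np.array(p['pose'])
    return p
def cloud(p):
    v,u=np.mgrid[0:400,0:640].astype(float)
    K=np.array([[p['fx'],0,p['cx']],[0,p['fy'],p['cy']],[0,0,1]])
    a=cv2.undistortPoints(np.stack([u.ravel(),v.ravel()],1)[:,None],K,np.array([p['k1'],0,0,0.]))[:,0]
    z=p['z_map'].ravel().astype(float)
    c=np.c_[a*z[:,None],z]@p['W'][:3,:3].T+p['W'][:3,3]
    c[z==0]=np.nan
    return c.reshape(400,640,3)
E
python3 - <<'E'
from h import *
print(manip.get_obs())
for n in ['top','scene']:
    p=shot(n); c=cloud(p); cv2.imwrite(f'pics/{n}0.png',p['pixels']); np.save(n+'0.npy',c)
    for t in ['tin_a','balance','pan_left','pan_right','coaster','garlic','mushroom','pepper_jar']:
        for r in eyes.regions_of(t,p):
            m=r['pixels']; q=c[m]; q=q[~np.isnan(q[:,0])]
            if len(q)<20: continue
            zt=np.percentile(q[:,2],95); k=q[q[:,2]>zt-6]
            print(n,t,round(r['confidence'],2),np.round(r['point']),'n',m.sum(),'ztop',zt.round(),'topctr',((k.max(0)+k.min(0))/2).round(1),'ext',(k.max(0)-k.min(0)).round())
    for t in ['pan_left','pan_right','balance']:
        for r in eyes.tip_of(t,p):
            y,x=np.round(r['point']).astype(int); print(n,'tip',t,round(r['confidence'],2),y,x,c[y,x].round(1))
E
```

```text
{'time_s': 0.0, 'joint_pos': array([-1.24571206,  0.60014711, -0.0025214 ,  1.60009263,  0.00180868,
        0.94290217, -0.07980474]), 'dq': array([ 0.0013823 ,  0.00029483,  0.00124439,  0.00031236,  0.00017798,
       -0.000436  , -0.00077274]), 'tau': array([ 2.02767978e-04, -7.65066361e+01,  1.49748188e+00, -2.52334929e+01,
       -5.24771295e-02,  1.71829277e-02,  1.66716027e-04]), 'position': array([283.36569571, 666.81804407, 217.75771024]), 'tool_rot': array([-1.46639188,  1.56924883, -1.86813537]), 'ft_force': array([-0.49978324, -0.66714581, -0.51442575]), 'wrist_torque': array([-0.02990072,  0.05559958,  0.01665152]), 'grip_width': 92.9002371314445}
top tin_a 0.82 [230. 188.] n 362 ztop 80.0 topctr [488.9 650.9  78.4] ext [53. 57.  9.]
top tin_a 0.77 [260. 292.] n 314 ztop 80.0 topctr [403.9 317.6  79.4] ext [55. 56. 10.]
top tin_a 0.51 [262. 326.] n 275 ztop 79.0 topctr [397.7 217.8  78.6] ext [55. 52. 10.]
top pan_left 0.66 [197. 391.] n 682 ztop 96.0 topctr [589.2  22.5  95.5] ext [85. 89. 10.]
top pan_left 0.28 [255. 410.] n 223 ztop 48.0 topctr [411.4 -54.5  49.8] ex
[... 1221 characters left out ...]
 ext [91. 87. 10.]
scene coaster 0.86 [297. 418.] n 757 ztop 11.0 topctr [ 409.9 -228.6    9.9] ext [98. 96.  9.]
scene garlic 0.78 [269. 364.] n 225 ztop 47.0 topctr [406.8 -60.4  48.1] ext [30. 25. 14.]
scene mushroom 0.47 [259. 330.] n 102 ztop 40.0 topctr [398.8  52.1  38.1] ext [31. 28.  8.]
scene pepper_jar 0.82 [190. 405.] n 342 ztop 108.0 topctr [786.4 -19.4 107.1] ext [44. 37. 10.]
scene pepper_jar 0.35 [272. 364.] n 237 ztop 46.0 topctr [405.9 -61.   47.7] ext [32. 27. 15.]
scene tip pan_left 0.58 209 372 [598.4  18.1  88.1]
scene tip pan_right 0.68 245 287 [372.1 202.1  23.4]
scene tip pan_right 0.61 224 440 [ 640.5 -196.8   89.4]
scene tip balance 0.37 199 406 [778.9 -31.2  23.6]
```

```bash
python3 - <<'E'
import cv2
a=cv2.imread('pics/top0.png')[100:320,120:540];cv2.imwrite('pics/t1.png',cv2.resize(a,None,fx=1.9,fy=1.9,interpolation=3))
E
```

```text
(no output)
```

View pics/t1.png

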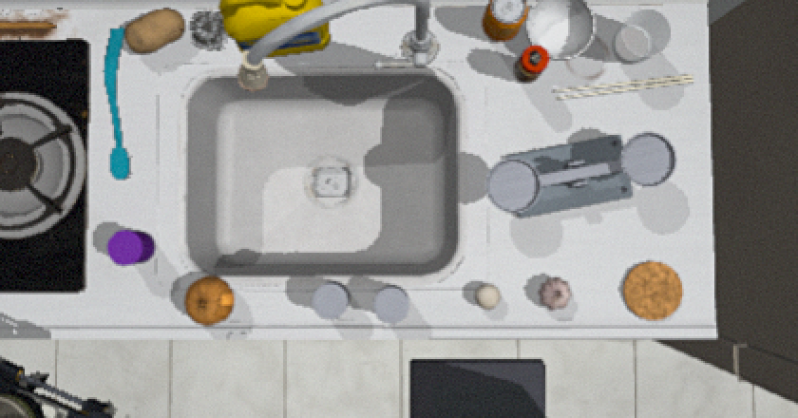

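View pics/scene0.png

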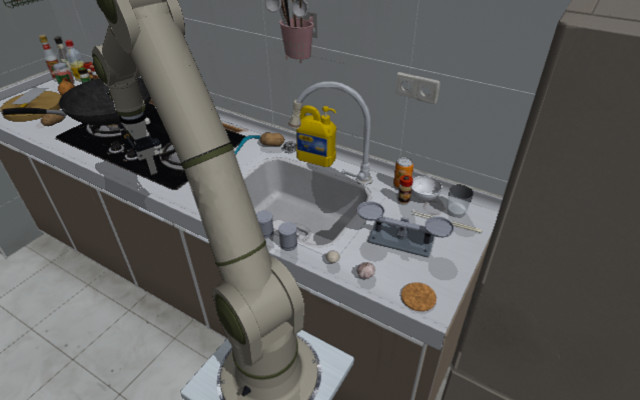

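The top view (crop) shows the two grey canisters at about (331,300) and (391,304). The purple look-alike is at (130,247), the balance pans at (513,185) and (648,158), and the coaster at (653,290). The scene view agrees: canisters at (265,222) and (288,236), with a mushroom and garlic between them and the coaster.

Next I move over the canisters for a wrist look.

drive_tool:
  rows:
    - {"dx":0.02,"dy":-0.05,"dz":0.01}
    - {"dx":0.04,"dy":-0.1,"dz":0.02}
    - {"dx":0.055,"dy":-0.15,"dz":0.03}
    - {"dx":0.065,"dy":-0.2,"dz":0.03}
    - {"dx":0.075,"dy":-0.25,"dz":0.03}
    - {"dx":0.085,"dy":-0.3,"dz":0.03}
    - {"dx":0.1,"dy":-0.35,"dz":0.03}
    - {"dx":0.11,"dy":-0.39,"dz":0.03}

```text
invalid input
```

```bash
cat >> h.py <<'E'
def st():
    o=manip.get_obs(); r=R.from_euler('xyz',np.array(o['tool_rot'])).as_matrix()
    print('t',round(o['time_s'],2),'pos',o['position'].round(1),'F',o['ft_force'].round(2),'w',round(o['grip_width'],1),'q',o['joint_pos'].round(2),'\nx',r[:,0].round(3),'jaw',r[:,1].round(3),'deg',round(float(np.degrees(np.arctan2(r[1,1],r[0,1]))),1))
def circ(P,zlo,zhi,c0,rad=45):
    q=P.reshape(-1,3); q=q[~np.isnan(q[:,0])]
    k=q[(q[:,2]>zlo)&(q[:,2]<zhi)&(np.hypot(*(q[:,:2]-c0).T)<rad)]
    if len(k)<30: return None
    (x,y),r=cv2.minEnclosingCircle(k[:,:2].astype(np.float32)); 
    return np.round([x,y,r,np.median(k[:,2]),len(k)],1), k[:,:2].mean(0).round(1)
E
python3 - <<'E'
from h import *
st()
p=shot('wrist'); c=cloud(p); cv2.imwrite('pics/w1.png',p['pixels']); np.save('w1.npy',c)
print(p['W'][:3].round(2))
for r in eyes.regions_of('tin_a',p):
    q=c[r['pixels']]; q=q[~np.isnan(q[:,0])]; print(round(r['confidence'],2),np.round(r['point']),len(q),np.percentile(q,[5,50,95],axis=0).round())
for c0 in [(401,315),(396,216)]: print(circ(c,66,82,c0))
E
```

```text
t 1.2 pos [283.5 667.3 218.6] F [-0.15 -0.26  0.21] w 93.0 q [-1.25  0.6  -0.    1.6   0.    0.94 -0.08] 
x [ 0. -0. -1.] jaw [0.391 0.92  0.   ] deg 67.0
[[ 3.9000e-01  8.8000e-01  2.6000e-01  2.1221e+02]
 [ 9.2000e-01 -3.8000e-01 -1.1000e-01  6.9801e+02]
 [ 0.0000e+00  2.8000e-01 -9.6000e-01  3.8467e+02]]
0.83 [360. 376.] 1851 [[463. 627.   8.]
 [488. 651.  75.]
 [513. 675.  76.]]
None
None
```

View pics/w1.png

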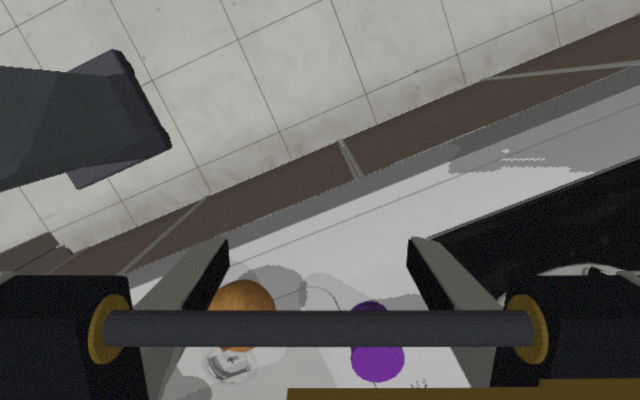

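The wrist view shows only the purple look-alike (377,350) and an onion, because the arm hasn't moved: the move was refused. I'll resend it with all four keys in every row.

drive_tool:
  rows:
    - {"dx":0.02,"dy":-0.045,"dz":0.01,"twist":0}
    - {"dx":0.04,"dy":-0.09,"dz":0.02,"twist":0}
    - {"dx":0.055,"dy":-0.135,"dz":0.03,"twist":0}
    - {"dx":0.065,"dy":-0.18,"dz":0.03,"twist":0}
    - {"dx":0.075,"dy":-0.225,"dz":0.03,"twist":0}
    - {"dx":0.085,"dy":-0.27,"dz":0.03,"twist":0}
    - {"dx":0.1,"dy":-0.315,"dz":0.03,"twist":0}
    - {"dx":0.11,"dy":-0.36,"dz":0.03,"twist":0}

```text
time_s: 2.1
position: [394.2, 305.5, 248.9]
tool_rot: [0.959, 1.57, 0.557]
ft_force: [1.1, -0.4, -0.4]
grip_width: 93.2
```

```bash
python3 - <<'E'
from h import *
st()
p=shot('wrist'); c=cloud(p); cv2.imwrite('pics/w2.png',p['pixels']); np.save('w2.npy',c)
for c0 in [(401,315),(396,216)]: print(circ(c,66,82,c0))
E
```

```text
t 2.1 pos [394.2 305.5 248.9] F [ 1.05 -0.37 -0.44] w 93.2 q [-0.79  0.29  0.02  2.08 -0.01  0.78  0.4 ] 
x [ 0.001  0.001 -1.   ] jaw [0.391 0.92  0.001] deg 67.0
(array([ 402.6,  314.8,   29.5,   75.4, 2592. ]), array([401.4, 315.2]))
(array([ 396.2,  215.6,   29.5,   75.3, 2440. ]), array([394.9, 216.8]))
```

View pics/w2.png

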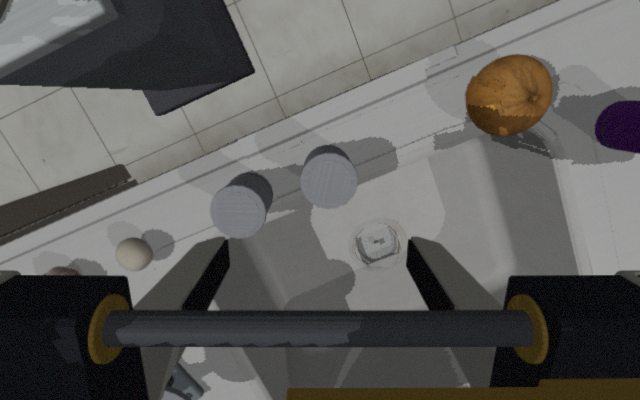

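The wrist view shows both canister lids clearly, at about (239,210) and (329,180). The circle fits give a radius of 29.5 mm, which is exactly the lid's. I'll pick the right-hand one first, at (396.2, 215.6).

drive_tool:
  rows:
    - {"dx":0.001,"dy":-0.04,"dz":0,"twist":-0.14}
    - {"dx":0.002,"dy":-0.08,"dz":0,"twist":-0.28}
    - {"dx":0.002,"dy":-0.09,"dz":-0.045,"twist":-0.42}
    - {"dx":0.002,"dy":-0.09,"dz":-0.09,"twist":-0.5}
    - {"dx":0.002,"dy":-0.09,"dz":-0.12,"twist":-0.5}
    - {"dx":0.002,"dy":-0.09,"dz":-0.16,"twist":-0.5}
    - {"dx":0.002,"dy":-0.09,"dz":-0.2,"twist":-0.5}
    - {"dx":0.002,"dy":-0.09,"dz":-0.225,"twist":-0.5}
  jaw: -1

```text
time_s: 2.95
position: [395.2, 217.4, 21.4]
tool_rot: [-1.797, 1.57, -2.699]
ft_force: [0.3, 0.8, 0.2]
grip_width: 93.4
```

drive_tool:
  rows:
    - {"dx":0,"dy":0,"dz":0,"twist":0}
    - {"dx":0,"dy":0,"dz":0,"twist":0}
    - {"dx":0,"dy":0,"dz":0,"twist":0}
    - {"dx":0,"dy":0,"dz":0,"twist":0}
    - {"dx":0,"dy":0,"dz":0,"twist":0}
    - {"dx":0,"dy":0,"dz":0,"twist":0}
  jaw: 1
  force: 20

```text
time_s: 3.55
position: [395.7, 217.4, 24.7]
tool_rot: [1.483, 1.569, 0.581]
ft_force: [-1.6, -1.6, 10.5]
grip_width: 58.3
```

drive_tool:
  rows:
    - {"dx":0,"dy":0,"dz":0,"twist":0}
    - {"dx":0,"dy":0,"dz":0,"twist":0}

```text
time_s: 3.75
position: [395.7, 217.3, 24.7]
tool_rot: [1.489, 1.569, 0.587]
ft_force: [-1.8, -1.1, 10.9]
grip_width: 58.4
```

```bash
python3 - <<'E'
from h import *
st()
p=shot('wrist'); c=cloud(p); cv2.imwrite('pics/w3.png',p['pixels'])
print(circ(c,66,82,(396,216)))
E
```

```text
t 3.75 pos [395.7 217.3  24.7] F [-1.82 -1.06 10.85] w 58.4 q [-0.65  0.64  0.03  2.36 -0.15  0.13  0.2 ] 
x [ 0.001  0.001 -1.   ] jaw [0.784 0.62  0.001] deg 38.3
(array([  389.9,   223.8,    43.9,    75.6, 13222. ]), array([391.8, 222.4]))
```

View pics/w3.png

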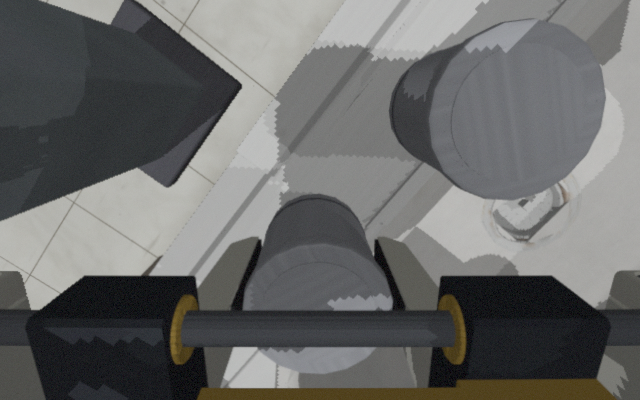

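The view shows the pads around the canister at (320,290), but the width reads 58.4 mm and there is 11 N in z. That suggests they are touching the lid. I'll open, go lower and grip again.

drive_tool:
  rows:
    - {"dx":0,"dy":0,"dz":0,"twist":0}
    - {"dx":0,"dy":0,"dz":0,"twist":0}
    - {"dx":0,"dy":0,"dz":0,"twist":0}
  jaw: -0.5

```text
time_s: 4.1
position: [395.8, 217.5, 23.8]
tool_rot: [1.438, 1.57, 0.536]
ft_force: [-0.0, 1.0, 0.1]
grip_width: 69.7
```

drive_tool:
  rows:
    - {"dx":0.001,"dy":-0.002,"dz":-0.006,"twist":0}
    - {"dx":0.001,"dy":-0.002,"dz":-0.012,"twist":0}
    - {"dx":0.001,"dy":-0.002,"dz":-0.012,"twist":0}

```text
time_s: 4.4
position: [396.5, 215.1, 11.1]
tool_rot: [-1.689, 1.568, -2.591]
ft_force: [0.2, 0.2, -0.3]
grip_width: 69.6
```

```bash
python3 -c "
from h import *
st()"
```

```text
t 4.4 pos [396.5 215.1  11.1] F [ 0.24  0.25 -0.26] w 69.6 q [-0.64  0.67  0.03  2.37 -0.17  0.11  0.22] 
x [-0.002 -0.001 -1.   ] jaw [ 0.785  0.62  -0.002] deg 38.3
```

drive_tool:
  rows:
    - {"dx":0,"dy":0,"dz":0.001,"twist":0}
    - {"dx":0,"dy":0,"dz":0.001,"twist":0}
    - {"dx":0,"dy":0,"dz":0.001,"twist":0}
    - {"dx":0,"dy":0,"dz":0.001,"twist":0}
  jaw: 1
  force: 20

```text
time_s: 4.8
position: [396.9, 215.5, 13.0]
tool_rot: [-1.654, 1.57, -2.555]
ft_force: [0.4, 0.5, -2.9]
grip_width: 58.4
```

drive_tool:
  rows:
    - {"dx":0.002,"dy":-0.002,"dz":0.02,"twist":0}
    - {"dx":0.005,"dy":-0.005,"dz":0.06,"twist":0}
    - {"dx":0.01,"dy":-0.01,"dz":0.105,"twist":0}
    - {"dx":0.02,"dy":-0.02,"dz":0.15,"twist":0}
    - {"dx":0.03,"dy":-0.03,"dz":0.19,"twist":0}
    - {"dx":0.05,"dy":-0.05,"dz":0.225,"twist":0}
    - {"dx":0.05,"dy":-0.05,"dz":0.225,"twist":0}
    - {"dx":0.05,"dy":-0.05,"dz":0.225,"twist":0}

```text
time_s: 5.6
position: [446.8, 165.1, 238.4]
tool_rot: [1.636, 1.57, 0.733]
ft_force: [-1.2, 0.8, -3.1]
grip_width: 58.2
```

```bash
python3 - <<'E'
from h import *
f=[]
st()
p=shot('wrist'); c=cloud(p); np.save('w4.npy',c);cv2.imwrite('pics/w4.png',p['pixels'])
st()
for i,c0 in enumerate([(589,22),(628,-194)]): print(circ(c,90,100,c0,60))
t=np.load('top0.npy')
for i,c0 in enumerate([(589,22),(628,-194)]): print('top',circ(t,91,100,c0,60),circ(t,84,92,c0,30))
print('coaster',circ(t,6,16,(412,-225),70),'lid check',circ(t,70,90,(402,315),45))
E
```

```text
t 5.6 pos [446.8 165.1 238.4] F [-1.23  0.79 -3.12] w 58.2 q [-0.62  0.28  0.18  2.14 -0.07  0.73  0.28] 
x [ 0.001  0.001 -1.   ] jaw [0.785 0.619 0.001] deg 38.3
t 5.65 pos [445.9 165.4 237.5] F [-0.24  0.32 -2.57] w 58.0 q [-0.62  0.28  0.18  2.14 -0.07  0.73  0.28] 
x [-0.002 -0.    -1.   ] jaw [ 0.784  0.62  -0.001] deg 38.3
(array([626.6,  23.4,  15.9,  93.9,  90. ]), array([629. ,  21.9]))
None
top (array([588.4,  22.9,  44.7,  93.4, 149. ]), array([590.1,  21.4])) (array([588.9,  22.1,  29.9,  87.6, 260. ]), array([588.8,  22.1]))
top (array([ 628.8, -193.3,   44.8,   93.9,  143. ]), array([ 628.5, -196.7])) (array([ 627.9, -194.1,   29.7,   87.5,  266. ]), array([ 627.2, -193.6]))
coaster (array([ 405. , -232.8,   64.9,    8.5,  582. ]), array([ 411.8, -222.9])) lid check (array([402.9, 318.9,  29.5,  75.9, 284. ]), array([403.5, 318.4]))
```

drive_tool:
  rows:
    - {"dx":0.02,"dy":-0.04,"dz":0.005,"twist":0}
    - {"dx":0.045,"dy":-0.08,"dz":0.01,"twist":0}
    - {"dx":0.07,"dy":-0.12,"dz":0.015,"twist":0}
    - {"dx":0.095,"dy":-0.16,"dz":0.02,"twist":0}
    - {"dx":0.12,"dy":-0.2,"dz":0.02,"twist":0}
    - {"dx":0.14,"dy":-0.24,"dz":0.02,"twist":0}
    - {"dx":0.155,"dy":-0.275,"dz":0.02,"twist":0}
    - {"dx":0.155,"dy":-0.275,"dz":0.02,"twist":0}

```text
time_s: 6.45
position: [602.0, -114.6, 255.6]
tool_rot: [-1.482, 1.566, -2.389]
ft_force: [-0.6, 0.8, -2.2]
grip_width: 58.6
```

```bash
python3 - <<'E'
from h import *
st()
p=shot('wrist'); c=cloud(p); np.save('w5.npy',c);cv2.imwrite('pics/w5.png',p['pixels'])
for i,c0 in enumerate([(589,22),(628,-194)]): print(circ(c,91,102,c0,60),circ(c,82,90,c0,36))
print('coaster',circ(c,5,14,(412,-225),55))
E
```

```text
t 6.45 pos [ 602.  -114.6  255.6] F [-0.59  0.84 -2.18] w 58.6 q [-0.08  0.43  0.25  1.84 -0.13  0.89  0.9 ] 
x [-0.003 -0.003 -1.   ] jaw [ 0.788  0.616 -0.005] deg 38.0
(array([ 587.9,   19.6,   44.9,   94.4, 1555. ]), array([588.5,  23.5])) (array([ 589. ,   22. ,   36. ,   87.1, 5406. ]), array([588.5,  22.7]))
(array([ 586.8, -188.6,   13.2,   94.8,   75. ]), array([ 586.6, -189. ])) None
coaster (array([ 412.7, -226.7,   50.8,    7.7, 5508. ]), array([ 412.3, -225.7]))
```

View pics/w5.png

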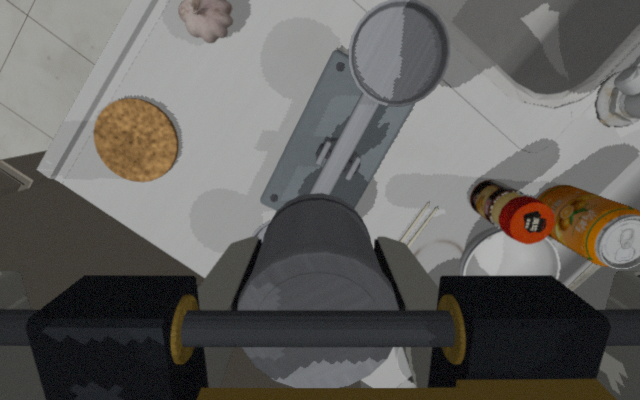

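The wrist view shows the coaster at (136,139), the left pan at (399,52) and the canister held in the jaws. The lift force of about 2.6 N suggests this is the heavier one. I'll place it on the right pan at (627.7, -196.7).

drive_tool:
  rows:
    - {"dx":0.013,"dy":-0.04,"dz":-0.02,"twist":0}
    - {"dx":0.0255,"dy":-0.082,"dz":-0.05,"twist":0}
    - {"dx":0.0255,"dy":-0.082,"dz":-0.09,"twist":0}
    - {"dx":0.0255,"dy":-0.082,"dz":-0.12,"twist":0}
    - {"dx":0.0255,"dy":-0.082,"dz":-0.14,"twist":0}
    - {"dx":0.0255,"dy":-0.082,"dz":-0.14,"twist":0}
    - {"dx":0.0255,"dy":-0.082,"dz":-0.14,"twist":0}

```text
time_s: 7.2
position: [626.9, -190.0, 117.3]
tool_rot: [-2.455, 1.568, 2.928]
ft_force: [0.2, -0.2, -2.0]
grip_width: 58.4
```

drive_tool:
  rows:
    - {"dx":0.001,"dy":-0.0065,"dz":0,"twist":0}
    - {"dx":0.001,"dy":-0.0065,"dz":-0.007,"twist":0}
    - {"dx":0.001,"dy":-0.0065,"dz":-0.013,"twist":0}
    - {"dx":0.001,"dy":-0.0065,"dz":-0.013,"twist":0}

```text
time_s: 7.6
position: [627.8, -197.8, 104.4]
tool_rot: [-2.276, 1.569, 3.105]
ft_force: [-0.7, -0.8, -2.6]
grip_width: 58.7
```

```bash
python3 - <<'E'
from h import *
st()
p=shot('wrist'); c=cloud(p); np.save('w6.npy',c);cv2.imwrite('pics/w6.png',p['pixels'])
print(circ(c,160,172,(628,-196),29)); print(circ(c,89,100,(628,-196),60),circ(c,89,100,(588,20),60))
E
```

```text
t 7.6 pos [ 627.8 -197.8  104.4] F [-0.71 -0.77 -2.56] w 58.7 q [ 0.09  0.66  0.2   1.86 -0.2   0.64  1.08] 
x [-0.001  0.    -1.   ] jaw [ 0.784  0.62  -0.001] deg 38.3
(array([  628. ,  -196. ,    29. ,   166.3, 12350. ]), array([ 624.6, -191.8]))
(array([ 627. , -195.4,   44.6,   94.7, 2110. ]), array([ 611.4, -175.7])) None
```

View pics/w6.png

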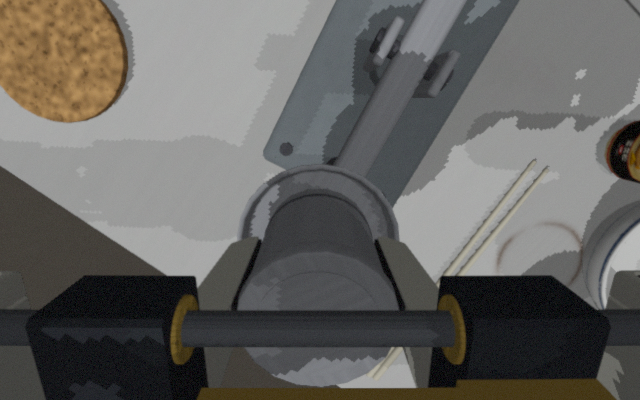

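The canister is centred in the right pan at (320,230), with even margins and its base about 4–5 mm above the floor. I'll lower it slowly.

drive_tool:
  rows:
    - {"dx":0,"dy":0.001,"dz":-0.001,"twist":0}
    - {"dx":0,"dy":0.001,"dz":-0.002,"twist":0}
    - {"dx":0,"dy":0.001,"dz":-0.003,"twist":0}
    - {"dx":0,"dy":0.001,"dz":-0.003,"twist":0}

```text
time_s: 8.05
position: [628.3, -197.1, 101.9]
tool_rot: [-1.748, 1.57, -2.649]
ft_force: [0.1, -0.3, -2.7]
grip_width: 58.1
```

drive_tool:
  rows:
    - {"dx":0,"dy":0,"dz":-0.0005,"twist":0}
    - {"dx":0,"dy":0,"dz":-0.0005,"twist":0}

```text
time_s: 8.25
position: [628.3, -197.1, 101.7]
tool_rot: [-1.581, 1.57, -2.483]
ft_force: [-0.8, 0.6, 0.0]
grip_width: 58.4
```

Fz went from -2.7 to 0, so the canister is resting on the pan. Releasing.

drive_tool:
  rows:
    - {"dx":0,"dy":0,"dz":0,"twist":0}
    - {"dx":0,"dy":0,"dz":0,"twist":0}
    - {"dx":0,"dy":0,"dz":0,"twist":0}
    - {"dx":0,"dy":0,"dz":0.0,"twist":0}
  jaw: -0.8

```text
time_s: 8.65
position: [628.4, -197.2, 101.6]
tool_rot: [-1.29, 1.57, -2.192]
ft_force: [0.3, -0.1, -0.5]
grip_width: 82.7
```

drive_tool:
  rows:
    - {"dx":0,"dy":0,"dz":0.03,"twist":0}
    - {"dx":0,"dy":0,"dz":0.075,"twist":0}
    - {"dx":0,"dy":0,"dz":0.12,"twist":0}
    - {"dx":-0.03,"dy":0.04,"dz":0.13,"twist":0}
    - {"dx":-0.05,"dy":0.085,"dz":0.14,"twist":0}
    - {"dx":-0.065,"dy":0.13,"dz":0.14,"twist":0}
    - {"dx":-0.085,"dy":0.175,"dz":0.14,"twist":0}
    - {"dx":-0.105,"dy":0.22,"dz":0.14,"twist":0}

```text
time_s: 9.45
position: [522.5, 24.5, 241.9]
tool_rot: [0.673, 1.57, -0.229]
ft_force: [1.2, 0.3, -0.8]
grip_width: 83.8
```

```bash
python3 - <<'E'
from h import *
st()
p=shot('wrist'); c=cloud(p); np.save('w7.npy',c);cv2.imwrite('pics/w7.png',p['pixels'])
print(circ(c,155,175,(628,-196),40)); print(circ(c,85,102,(588,20),60))
E
```

```text
t 9.45 pos [522.5  24.5 241.9] F [ 1.18  0.27 -0.79] w 83.8 q [-0.34  0.33  0.24  2.04 -0.11  0.78  0.64] 
x [ 0. -0. -1.] jaw [0.785 0.62  0.   ] deg 38.3
None
(array([ 588. ,   19. ,   45. ,   88.1, 6070. ]), array([588.2,  18.5]))
```

drive_tool:
  rows:
    - {"dx":-0.018,"dy":0.04,"dz":0,"twist":0}
    - {"dx":-0.036,"dy":0.085,"dz":0,"twist":0}
    - {"dx":-0.054,"dy":0.13,"dz":0,"twist":0}
    - {"dx":-0.072,"dy":0.175,"dz":0,"twist":0}
    - {"dx":-0.09,"dy":0.22,"dz":0,"twist":0}
    - {"dx":-0.105,"dy":0.26,"dz":-0.01,"twist":0}
    - {"dx":-0.12,"dy":0.29,"dz":-0.04,"twist":0}
    - {"dx":-0.12,"dy":0.29,"dz":-0.08,"twist":0}
  jaw: -1

```text
time_s: 10.3
position: [402.1, 318.6, 161.9]
tool_rot: [2.082, 1.566, 1.187]
ft_force: [-0.1, 0.3, -2.2]
grip_width: 93.0
```

drive_tool:
  rows:
    - {"dx":0,"dy":0,"dz":0,"twist":0}
    - {"dx":0,"dy":0,"dz":-0.02,"twist":0}

```text
time_s: 10.5
position: [404.5, 312.8, 142.9]
tool_rot: [1.248, 1.57, 0.345]
ft_force: [-0.3, 0.4, 0.3]
grip_width: 93.2
```

drive_tool:
  rows:
    - {"dx":-0.002,"dy":0.002,"dz":-0.04,"twist":0}
    - {"dx":-0.002,"dy":0.002,"dz":-0.08,"twist":0}
    - {"dx":-0.002,"dy":0.002,"dz":-0.11,"twist":0}
    - {"dx":-0.002,"dy":0.002,"dz":-0.125,"twist":0}
    - {"dx":-0.002,"dy":0.002,"dz":-0.128,"twist":0}
    - {"dx":-0.002,"dy":0.002,"dz":-0.128,"twist":0}

```text
time_s: 11.1
position: [402.4, 314.5, 14.4]
tool_rot: [-0.899, 1.57, -1.802]
ft_force: [1.4, 0.1, 0.6]
grip_width: 92.9
```

drive_tool:
  rows:
    - {"dx":0,"dy":0,"dz":0,"twist":0}
    - {"dx":0,"dy":0,"dz":0,"twist":0}
    - {"dx":0,"dy":0,"dz":0,"twist":0}
    - {"dx":0,"dy":0,"dz":0,"twist":0}
    - {"dx":0,"dy":0,"dz":0,"twist":0}
    - {"dx":0,"dy":0,"dz":0,"twist":0}
  jaw: 1
  force: 20

```text
time_s: 11.7
position: [401.4, 315.1, 13.8]
tool_rot: [-1.983, 1.57, -2.885]
ft_force: [-0.4, -0.1, 5.0]
grip_width: 58.6
```

drive_tool:
  rows:
    - {"dx":0,"dy":0,"dz":0.02,"twist":0}
    - {"dx":0,"dy":0,"dz":0.065,"twist":0}
    - {"dx":0,"dy":0,"dz":0.11,"twist":0}
    - {"dx":0.0,"dy":0,"dz":0.155,"twist":0}
    - {"dx":0.015,"dy":-0.02,"dz":0.19,"twist":0}
    - {"dx":0.03,"dy":-0.05,"dz":0.215,"twist":0}
    - {"dx":0.05,"dy":-0.08,"dz":0.215,"twist":0}
    - {"dx":0.05,"dy":-0.08,"dz":0.215,"twist":0}

```text
time_s: 12.5
position: [453.6, 230.8, 229.6]
tool_rot: [0.522, 1.569, -0.386]
ft_force: [0.1, 1.0, -1.4]
grip_width: 58.4
```

drive_tool:
  rows:
    - {"dx":0.02,"dy":-0.035,"dz":0,"twist":0}
    - {"dx":0.045,"dy":-0.075,"dz":0,"twist":0}
    - {"dx":0.07,"dy":-0.115,"dz":0,"twist":0}
    - {"dx":0.095,"dy":-0.155,"dz":0,"twist":0}
    - {"dx":0.12,"dy":-0.19,"dz":0,"twist":0}
    - {"dx":0.1365,"dy":-0.215,"dz":-0.02,"twist":0}
    - {"dx":0.1365,"dy":-0.215,"dz":-0.06,"twist":0}
    - {"dx":0.1365,"dy":-0.215,"dz":-0.06,"twist":0}

```text
time_s: 13.3
position: [584.8, 19.6, 164.1]
tool_rot: [-2.1, 1.562, -3.003]
ft_force: [-0.9, 0.6, -0.8]
grip_width: 58.2
```

drive_tool:
  rows:
    - {"dx":0,"dy":0,"dz":-0.02,"twist":0}
    - {"dx":0,"dy":0,"dz":-0.04,"twist":0}
    - {"dx":0,"dy":0,"dz":-0.05,"twist":0}
    - {"dx":0,"dy":0,"dz":-0.05,"twist":0}

```text
time_s: 13.7
position: [587.0, 20.9, 118.1]
tool_rot: [-2.16, 1.568, -3.061]
ft_force: [0.8, 0.1, -1.7]
grip_width: 58.6
```

drive_tool:
  rows:
    - {"dx":0.001,"dy":-0.001,"dz":-0.006,"twist":0}
    - {"dx":0.001,"dy":-0.001,"dz":-0.012,"twist":0}
    - {"dx":0.001,"dy":-0.001,"dz":-0.013,"twist":0}
    - {"dx":0.001,"dy":-0.001,"dz":-0.013,"twist":0}

```text
time_s: 14.1
position: [588.8, 18.9, 105.6]
tool_rot: [-1.767, 1.57, -2.669]
ft_force: [1.1, -0.2, -1.4]
grip_width: 58.0
```

```bash
python3 - <<'E'
from h import *
st()
p=shot('wrist'); c=cloud(p); np.save('w8.npy',c);cv2.imwrite('pics/w8.png',p['pixels'])
print(circ(c,155,180,(628,-196),40)); print(circ(c,89,102,(588,20),60),circ(c,158,175,(588,20),29))
E
```

```text
t 14.1 pos [588.8  18.9 105.6] F [ 1.11 -0.2  -1.45] w 58.0 q [-0.24  0.59  0.17  2.02 -0.18  0.55  0.72] 
x [-0.001 -0.    -1.   ] jaw [ 0.784  0.62  -0.001] deg 38.3
None
(array([ 585.7,   21.4,   44.5,   95.4, 2413. ]), array([571.8,  39.7])) (array([  588. ,    19.9,    29. ,   167. , 12616. ]), array([585.8,  23.3]))
```

View pics/w8.png

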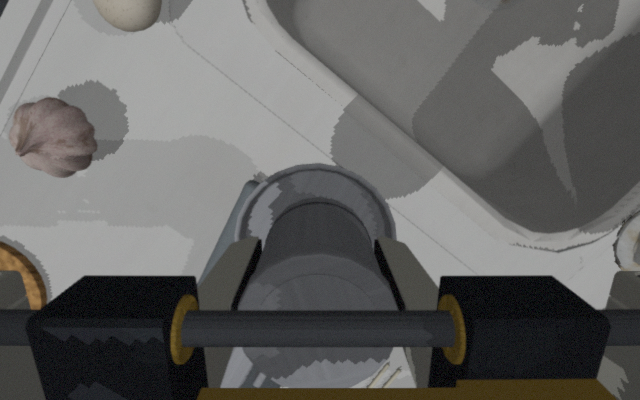

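The canister is centred over the left pan (rim at (315,220)). Its lid is at 167, so the base is about 4–5 mm above the floor.

drive_tool:
  rows:
    - {"dx":0,"dy":0,"dz":-0.001,"twist":0}
    - {"dx":0,"dy":0,"dz":-0.002,"twist":0}
    - {"dx":0,"dy":0,"dz":-0.0025,"twist":0}
    - {"dx":0,"dy":0,"dz":-0.003,"twist":0}
    - {"dx":0,"dy":0,"dz":-0.003,"twist":0}

```text
time_s: 14.65
position: [588.8, 18.9, 102.4]
tool_rot: [-1.738, 1.57, -2.64]
ft_force: [-0.2, -0.4, -1.0]
grip_width: 58.4
```

drive_tool:
  rows:
    - {"dx":0,"dy":0,"dz":-0.0005,"twist":0}
    - {"dx":0,"dy":0,"dz":-0.0005,"twist":0}

```text
time_s: 14.85
position: [588.8, 18.9, 101.9]
tool_rot: [-1.724, 1.57, -2.626]
ft_force: [0.6, -0.8, -1.3]
grip_width: 58.4
```

drive_tool:
  rows:
    - {"dx":0,"dy":0,"dz":-0.0006,"twist":0}
    - {"dx":0,"dy":0,"dz":-0.0006,"twist":0}

```text
time_s: 15.05
position: [589.0, 18.7, 101.6]
tool_rot: [-0.952, 1.57, -1.854]
ft_force: [1.1, -0.1, 0.8]
grip_width: 58.0
```

```bash
python3 -c "
from h import *
for i in range(2): st();eyes.camera('wrist')"
```

```text
t 15.05 pos [589.   18.7 101.6] F [ 1.15 -0.06  0.83] w 58.0 q [-0.24  0.6   0.16  2.02 -0.18  0.54  0.72] 
x [-0. -0. -1.] jaw [ 0.785  0.62  -0.   ] deg 38.3
t 15.1 pos [589.   18.8 101.6] F [0.07 0.02 1.1 ] w 58.6 q [-0.24  0.6   0.16  2.02 -0.18  0.54  0.72] 
x [-0. -0. -1.] jaw [ 0.785  0.62  -0.   ] deg 38.3
```

drive_tool:
  rows:
    - {"dx":0,"dy":0,"dz":0,"twist":0}
    - {"dx":0,"dy":0,"dz":0,"twist":0}
    - {"dx":0,"dy":0,"dz":0,"twist":0}
    - {"dx":0,"dy":0,"dz":0.0,"twist":0}
  jaw: -0.8

```text
time_s: 15.55
position: [588.8, 19.0, 101.4]
tool_rot: [-1.788, 1.57, -2.69]
ft_force: [-0.5, 0.1, 0.3]
grip_width: 82.6
```

drive_tool:
  rows:
    - {"dx":0,"dy":0,"dz":0.03,"twist":0}
    - {"dx":0,"dy":0,"dz":0.075,"twist":0}
    - {"dx":0,"dy":0,"dz":0.12,"twist":0}
    - {"dx":-0.0,"dy":-0.03,"dz":0.15,"twist":0}
    - {"dx":0.0,"dy":-0.075,"dz":0.16,"twist":0}
    - {"dx":0.0,"dy":-0.115,"dz":0.16,"twist":0}
    - {"dx":-0.0,"dy":-0.15,"dz":0.16,"twist":0}
    - {"dx":0,"dy":-0.15,"dz":0.16,"twist":0}

```text
time_s: 16.35
position: [588.0, -137.0, 261.9]
tool_rot: [-0.648, 1.568, -1.557]
ft_force: [-0.5, -0.3, -0.4]
grip_width: 83.8
```

drive_tool:
  rows:
    - {"dx":0.01,"dy":-0.02,"dz":0,"twist":0}
    - {"dx":0.02,"dy":-0.045,"dz":0,"twist":0}
    - {"dx":0.03,"dy":-0.055,"dz":0,"twist":0}
    - {"dx":0.039,"dy":-0.066,"dz":-0.03,"twist":0}
    - {"dx":0.039,"dy":-0.066,"dz":-0.06,"twist":0}
    - {"dx":0.039,"dy":-0.066,"dz":-0.08,"twist":0}
    - {"dx":0.039,"dy":-0.066,"dz":-0.08,"twist":0}
  jaw: 1

```text
time_s: 17.05
position: [626.6, -195.3, 178.3]
tool_rot: [-2.481, 1.565, 2.901]
ft_force: [0.1, 0.6, 0.3]
grip_width: 32.3
```

```bash
python3 - <<'E'
from h import *
st()
p=shot('wrist'); c=cloud(p); np.save('w9.npy',c);cv2.imwrite('pics/w9.png',p['pixels'])
for z in [(155,170)]: print(circ(c,*z,(628,-196),40),circ(c,*z,(588,20),40))
t=shot('top');c=cloud(t);print('top',circ(c,150,175,(628,-196),45),circ(c,150,175,(588,20),45))
E
```

```text
t 17.05 pos [ 626.6 -195.3  178.3] F [0.12 0.55 0.26] w 32.3 q [ 0.07  0.57  0.23  1.81 -0.17  0.79  1.05] 
x [-0.006  0.001 -1.   ] jaw [ 0.784  0.621 -0.004] deg 38.4
(array([ 626.2, -193.6,   29.5,  161.7, 6839. ]), array([ 624., -191.])) None
top (array([ 626.6, -190.4,   29.5,  161.7,  215. ]), array([ 620.5, -183.2])) (array([590.6,  21.9,  29.6, 163.6, 329. ]), array([590.1,  22.8]))
```

View pics/w9.png

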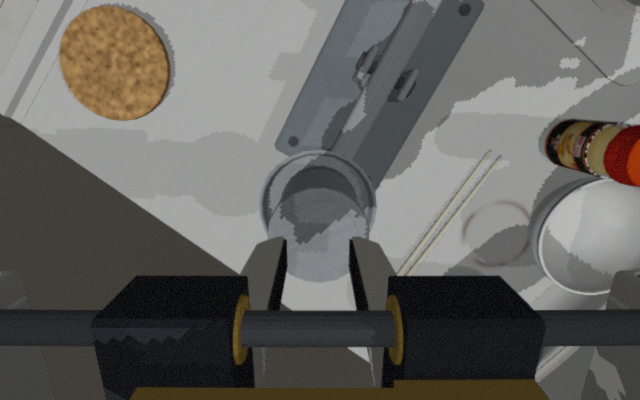

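Both canisters stand on their pans. The right lid is at (318,230) in this view, at z = 161.7, and the beam looks level. I'll finish closing the fingers and press on the right lid.

drive_tool:
  rows:
    - {"dx":0,"dy":0,"dz":0,"twist":0}
    - {"dx":0,"dy":0,"dz":0,"twist":0}
    - {"dx":0,"dy":0,"dz":-0.006,"twist":0}
    - {"dx":0,"dy":0,"dz":-0.012,"twist":0}
    - {"dx":0,"dy":0,"dz":-0.012,"twist":0}
    - {"dx":0,"dy":0,"dz":-0.012,"twist":0}

```text
time_s: 17.75
position: [627.6, -197.1, 169.1]
tool_rot: [-2.026, 1.57, -2.928]
ft_force: [0.2, 0.1, -0.1]
grip_width: 0.5
```

drive_tool:
  rows:
    - {"dx":0,"dy":0,"dz":-0.001,"twist":0}
    - {"dx":0,"dy":0,"dz":-0.002,"twist":0}
    - {"dx":0,"dy":0,"dz":-0.002,"twist":0}

```text
time_s: 18.05
position: [627.8, -197.1, 167.3]
tool_rot: [-1.733, 1.57, -2.634]
ft_force: [-0.1, 0.9, -0.3]
grip_width: 0.7
```

drive_tool:
  rows:
    - {"dx":0,"dy":0,"dz":-0.001,"twist":0}
    - {"dx":0,"dy":0,"dz":-0.002,"twist":0}
    - {"dx":0,"dy":0,"dz":-0.003,"twist":0}
    - {"dx":0,"dy":0,"dz":-0.004,"twist":0}
    - {"dx":0,"dy":0,"dz":-0.004,"twist":0}

```text
time_s: 18.55
position: [627.7, -197.1, 163.2]
tool_rot: [-1.88, 1.57, -2.781]
ft_force: [0.0, -0.2, -0.7]
grip_width: 0.6
```

drive_tool:
  rows:
    - {"dx":0,"dy":0,"dz":-0.001,"twist":0}
    - {"dx":0,"dy":0,"dz":-0.001,"twist":0}

```text
time_s: 18.75
position: [627.8, -197.1, 162.3]
tool_rot: [-1.803, 1.57, -2.705]
ft_force: [0.6, 0.9, 0.2]
grip_width: 0.5
```

drive_tool:
  rows:
    - {"dx":0,"dy":0,"dz":-0.001,"twist":0}
    - {"dx":0,"dy":0,"dz":-0.001,"twist":0}

```text
time_s: 18.95
position: [627.9, -197.3, 161.5]
tool_rot: [-1.129, 1.57, -2.031]
ft_force: [0.2, -0.9, -0.2]
grip_width: 0.6
```

drive_tool:
  rows:
    - {"dx":0,"dy":0,"dz":-0.001,"twist":0}
    - {"dx":0,"dy":0,"dz":-0.001,"twist":0}

```text
time_s: 19.15
position: [628.0, -197.6, 160.6]
tool_rot: [-0.621, 1.57, -1.523]
ft_force: [0.2, -0.9, 1.8]
grip_width: 0.4
```

drive_tool:
  rows:
    - {"dx":0,"dy":0,"dz":-0.001,"twist":0}
    - {"dx":0,"dy":0,"dz":-0.001,"twist":0}

```text
time_s: 19.35
position: [628.0, -197.5, 159.6]
tool_rot: [-0.754, 1.57, -1.656]
ft_force: [0.8, -1.1, 4.4]
grip_width: 0.3
```

drive_tool:
  rows:
    - {"dx":0,"dy":0,"dz":-0.001,"twist":0}
    - {"dx":0,"dy":0,"dz":-0.001,"twist":0}

```text
time_s: 19.55
position: [627.9, -197.2, 158.4]
tool_rot: [-1.255, 1.57, -2.157]
ft_force: [1.0, -1.9, 2.4]
grip_width: 0.9
```

```bash
python3 -c "
from h import *
for i in range(3): st();eyes.camera('wrist')"
```

```text
t 19.55 pos [ 627.9 -197.2  158.4] F [ 0.99 -1.91  2.45] w 0.9 q [ 0.08  0.59  0.22  1.82 -0.18  0.74  1.06] 
x [-0.    -0.001 -1.   ] jaw [ 0.784  0.62  -0.001] deg 38.3
t 19.6 pos [ 627.9 -197.2  158.4] F [ 0.55 -1.47  3.11] w 0.4 q [ 0.08  0.59  0.22  1.82 -0.18  0.74  1.06] 
x [-0.    -0.001 -1.   ] jaw [ 0.784  0.62  -0.001] deg 38.3
t 19.65 pos [ 627.9 -197.2  158.4] F [ 0.5  -1.51  3.26] w 0.7 q [ 0.08  0.59  0.22  1.82 -0.18  0.74  1.06] 
x [-0.    -0.001 -1.   ] jaw [ 0.784  0.62  -0.001] deg 38.3
```

It gives way at about 3 N, so the right canister is the heavier one. I'll keep pressing slowly down to the stop.

drive_tool:
  rows:
    - {"dx":0,"dy":0,"dz":-0.0005,"twist":0}
    - {"dx":0,"dy":0,"dz":-0.001,"twist":0}
    - {"dx":0,"dy":0,"dz":-0.0015,"twist":0}
    - {"dx":0,"dy":0,"dz":-0.002,"twist":0}
    - {"dx":0,"dy":0,"dz":-0.0025,"twist":0}
    - {"dx":0,"dy":0,"dz":-0.003,"twist":0}

```text
time_s: 20.3
position: [627.8, -197.1, 155.4]
tool_rot: [-1.64, 1.57, -2.542]
ft_force: [0.2, -2.3, 3.3]
grip_width: 0.4
```

drive_tool:
  rows:
    - {"dx":0,"dy":0,"dz":-0.0005,"twist":0}
    - {"dx":0,"dy":0,"dz":-0.001,"twist":0}
    - {"dx":0,"dy":0,"dz":-0.0015,"twist":0}
    - {"dx":0,"dy":0,"dz":-0.002,"twist":0}

```text
time_s: 20.7
position: [627.9, -197.3, 153.5]
tool_rot: [-0.971, 1.57, -1.873]
ft_force: [1.1, -3.4, 4.5]
grip_width: 0.1
```

drive_tool:
  rows:
    - {"dx":0.0005,"dy":-0.002,"dz":-0.0003,"twist":0}
    - {"dx":0.001,"dy":-0.004,"dz":-0.0006,"twist":0}
    - {"dx":0.001,"dy":-0.005,"dz":-0.001,"twist":0}
    - {"dx":0.001,"dy":-0.005,"dz":-0.001,"twist":0}

```text
time_s: 21.1
position: [628.7, -202.4, 152.3]
tool_rot: [-1.737, 1.57, -2.639]
ft_force: [0.0, -2.4, 4.6]
grip_width: 0.7
```

drive_tool:
  rows:
    - {"dx":0,"dy":-0.0003,"dz":-0.0005,"twist":0}
    - {"dx":0,"dy":-0.001,"dz":-0.001,"twist":0}
    - {"dx":0,"dy":-0.001,"dz":-0.001,"twist":0}

```text
time_s: 21.4
position: [628.9, -203.3, 151.4]
tool_rot: [-1.35, 1.57, -2.252]
ft_force: [1.5, -3.0, 5.7]
grip_width: 0.5
```

The sideways drag (-3 N in y) works against the press. I'll lift off, shift outward with the tilted lid and press again.

drive_tool:
  rows:
    - {"dx":0,"dy":0,"dz":0.005,"twist":0}
    - {"dx":0.001,"dy":-0.005,"dz":0.005,"twist":0}
    - {"dx":0.001,"dy":-0.005,"dz":0.003,"twist":0}
    - {"dx":0.001,"dy":-0.005,"dz":0.001,"twist":0}
    - {"dx":0.001,"dy":-0.005,"dz":0.0,"twist":0}
    - {"dx":0.001,"dy":-0.005,"dz":-0.001,"twist":0}

```text
time_s: 22.0
position: [629.7, -207.9, 150.5]
tool_rot: [-2.127, 1.57, -3.028]
ft_force: [-1.3, 0.2, 6.5]
grip_width: 0.5
```

drive_tool:
  rows:
    - {"dx":0,"dy":0,"dz":-0.0005,"twist":0}
    - {"dx":0,"dy":0,"dz":-0.001,"twist":0}
    - {"dx":0,"dy":0,"dz":-0.001,"twist":0}

```text
time_s: 22.3
position: [629.7, -207.9, 149.8]
tool_rot: [-2.174, 1.57, -3.076]
ft_force: [-1.7, 0.5, 7.0]
grip_width: 0.7
```

drive_tool:
  rows:
    - {"dx":0,"dy":0,"dz":-0.0005,"twist":0}
    - {"dx":0,"dy":0,"dz":-0.001,"twist":0}
    - {"dx":0,"dy":0,"dz":-0.001,"twist":0}

```text
time_s: 22.6
position: [629.8, -207.8, 148.9]
tool_rot: [-2.187, 1.57, -3.089]
ft_force: [-2.2, 1.0, 7.6]
grip_width: 0.3
```

drive_tool:
  rows:
    - {"dx":0,"dy":0,"dz":-0.0005,"twist":0}
    - {"dx":0,"dy":0,"dz":-0.001,"twist":0}
    - {"dx":0,"dy":0,"dz":-0.001,"twist":0}

```text
time_s: 22.9
position: [629.8, -207.9, 148.1]
tool_rot: [-2.111, 1.571, -3.013]
ft_force: [-2.1, 0.4, 9.7]
grip_width: 0.5
```

drive_tool:
  rows:
    - {"dx":0,"dy":0,"dz":0.005,"twist":0}
    - {"dx":0,"dy":0,"dz":0.03,"twist":0}
    - {"dx":0,"dy":0.02,"dz":0.07,"twist":0}
    - {"dx":0.0,"dy":0.05,"dz":0.1,"twist":0}
    - {"dx":-0.01,"dy":0.08,"dz":0.12,"twist":0}
    - {"dx":-0.02,"dy":0.11,"dz":0.14,"twist":0}
    - {"dx":-0.03,"dy":0.11,"dz":0.14,"twist":0}
    - {"dx":-0.03,"dy":0.11,"dz":0.14,"twist":0}

```text
time_s: 23.7
position: [598.8, -97.7, 287.7]
tool_rot: [-1.688, 1.57, -2.588]
ft_force: [-0.6, -1.1, -0.2]
grip_width: 0.4
```

```bash
cat >> h.py <<'E'
def planefit(c,zlo,zhi,c0,rad=45):
    q=c.reshape(-1,3); q=q[~np.isnan(q[:,0])]
    k=q[(q[:,2]>zlo)&(q[:,2]<zhi)&(np.hypot(*(q[:,:2]-c0).T)<rad)]
    if len(k)<50: return None
    A=np.c_[k[:,:2]-c0,np.ones(len(k))]
    for _ in range(4):
        s=np.linalg.lstsq(A,k[:,2],rcond=None)[0]; g=abs(A@s-k[:,2])<2.5; A,k=A[g],k[g]
    u=np.array([-.18,.98]); (x,y),r=cv2.minEnclosingCircle(k[:,:2].astype(np.float32))
    return dict(tilt_left_down=round(-float(s[:2]@u),3),cross=round(float(s[0]*.98+s[1]*.18),3),z=round(float(s[2]),1),circ=(round(x,1),round(y,1),round(r,1)),n=len(k))
E
python3 - <<'E'
from h import *
st()
p=shot('wrist'); c=cloud(p); np.save('w10.npy',c);cv2.imwrite('pics/w10.png',p['pixels'])
print('R',planefit(c,143,160,(628,-200))); print('L',planefit(c,165,182,(588,20)))
t=shot('top');c=cloud(t);print('topR',planefit(c,143,160,(628,-200)),'L',planefit(c,165,182,(588,22)))
b=np.array([608,-88.5])
q=cloud(p).reshape(-1,3);q=q[~np.isnan(q[:,0])];d=q[:,:2]-b;s=d@[-.18,.98];w=d@[.98,.18];k=(abs(w)<7)&(abs(s)<60)&(abs(s)>22)&(q[:,2]>55)&(q[:,2]<90)
print('beam slope',np.polyfit(s[k],q[k,2],1),k.sum())
E
```

```text
t 23.7 pos [598.8 -97.7 287.7] F [-0.55 -1.11 -0.16] w 0.4 q [-0.12  0.39  0.26  1.81 -0.12  0.95  0.87] 
x [-0.001 -0.    -1.   ] jaw [ 0.784  0.621 -0.001] deg 38.4
R {'tilt_left_down': 0.005, 'cross': 0.111, 'z': 154.1, 'circ': (608.7, -192.8, 19.8), 'n': 448}
L {'tilt_left_down': -0.097, 'cross': 0.002, 'z': 173.9, 'circ': (591.7, 9.3, 29.4), 'n': 4720}
topR None L {'tilt_left_down': -0.092, 'cross': 0.021, 'z': 174.1, 'circ': (592.1, 13.4, 29.2), 'n': 247}
beam slope [ 0.10171179 72.08455536] 839
```

View pics/w10.png

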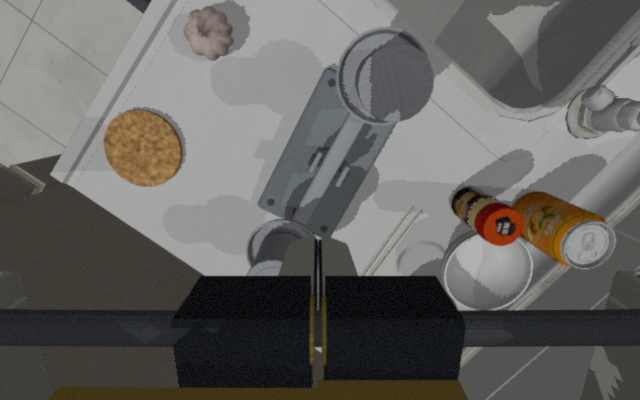

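The beam slope fits at 0.102 and the left lid's tilt at 0.097, so the right side is on its stop. In the view, the left pan is raised at (388,80) and the right canister is partly hidden at (285,250). Next I open and turn the jaws to the pivot axis, then look at the right canister.

drive_tool:
  rows:
    - {"dx":0.01,"dy":-0.03,"dz":0,"twist":-0.13}
    - {"dx":0.02,"dy":-0.06,"dz":0,"twist":-0.26}
    - {"dx":0.03,"dy":-0.1,"dz":0,"twist":-0.39}
    - {"dx":0.036,"dy":-0.14,"dz":-0.01,"twist":-0.487}
    - {"dx":0.036,"dy":-0.15,"dz":-0.01,"twist":-0.487}
    - {"dx":0.036,"dy":-0.15,"dz":-0.01,"twist":-0.487}
  jaw: -1

```text
time_s: 24.4
position: [634.8, -251.4, 275.9]
tool_rot: [-1.43, 1.567, -2.823]
ft_force: [0.6, -0.1, 0.7]
grip_width: 43.8
```

```bash
python3 - <<'E'
from h import *
st()
p=shot('wrist'); c=cloud(p); np.save('w11.npy',c);cv2.imwrite('pics/w11.png',p['pixels'])
print('R',planefit(c,143,160,(628,-205))); print('rim',planefit(c,74,92,(628,-196),48))
E
```

```text
t 24.4 pos [ 634.8 -251.4  275.9] F [ 0.57 -0.12  0.67] w 43.8 q [ 0.04  0.52  0.4   1.66 -0.23  1.01  0.69] 
x [-0.003 -0.001 -1.   ] jaw [ 0.984  0.177 -0.003] deg 10.2
R {'tilt_left_down': -0.098, 'cross': -0.001, 'z': 151.0, 'circ': (627.7, -202.0, 29.3), 'n': 3835}
rim {'tilt_left_down': -0.005, 'cross': -0.011, 'z': 80.1, 'circ': (628.2, -201.0, 44.1), 'n': 588}
```

View pics/w11.png

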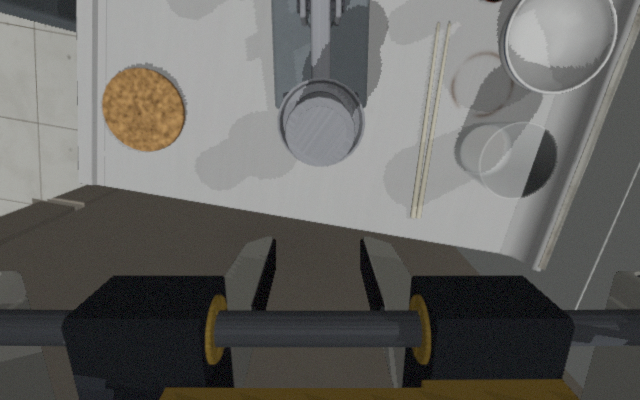

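The right canister stands well in the pan (lid at (320,128)). Its lid centre is at (627.7, -202.0, 151) with a tilt of 0.098. Now I'll approach for the grasp.

drive_tool:
  rows:
    - {"dx":-0.004,"dy":0.025,"dz":-0.02,"twist":0}
    - {"dx":-0.008,"dy":0.05,"dz":-0.05,"twist":0}
    - {"dx":-0.008,"dy":0.05,"dz":-0.075,"twist":0}
    - {"dx":-0.008,"dy":0.05,"dz":-0.075,"twist":0}
    - {"dx":-0.008,"dy":0.05,"dz":-0.075,"twist":0}
  jaw: -1

```text
time_s: 24.95
position: [628.1, -197.4, 203.0]
tool_rot: [-1.926, 1.57, 2.97]
ft_force: [0.2, 0.1, -0.0]
grip_width: 87.9
```

drive_tool:
  rows:
    - {"dx":-0.001,"dy":-0.001,"dz":-0.03,"twist":0}
    - {"dx":-0.001,"dy":-0.001,"dz":-0.06,"twist":0}
    - {"dx":-0.001,"dy":-0.001,"dz":-0.085,"twist":0}
    - {"dx":-0.001,"dy":-0.001,"dz":-0.1,"twist":0}
    - {"dx":-0.001,"dy":-0.001,"dz":-0.108,"twist":0}
    - {"dx":-0.001,"dy":-0.001,"dz":-0.108,"twist":0}
  jaw: -1

```text
time_s: 25.55
position: [627.0, -199.4, 94.5]
tool_rot: [-1.61, 1.57, -2.999]
ft_force: [0.3, 0.2, 0.7]
grip_width: 92.8
```

drive_tool:
  rows:
    - {"dx":0,"dy":0,"dz":0,"twist":0}
    - {"dx":0,"dy":0,"dz":0,"twist":0}
    - {"dx":0,"dy":0,"dz":0,"twist":0}
    - {"dx":0,"dy":0,"dz":0,"twist":0}
  jaw: -0.35

```text
time_s: 25.95
position: [627.1, -199.1, 95.0]
tool_rot: [0.606, 1.571, -0.783]
ft_force: [0.1, -0.4, -0.2]
grip_width: 66.0
```

drive_tool:
  rows:
    - {"dx":0,"dy":0,"dz":0,"twist":0}
    - {"dx":0,"dy":0,"dz":0,"twist":0}
    - {"dx":0,"dy":0,"dz":0,"twist":0}
  jaw: 1
  force: 8

```text
time_s: 26.25
position: [626.9, -199.2, 94.7]
tool_rot: [-1.549, 1.57, -2.938]
ft_force: [-1.0, 0.0, 4.1]
grip_width: 58.6
```

drive_tool:
  rows:
    - {"dx":0,"dy":0,"dz":0.003,"twist":0}
    - {"dx":0,"dy":0,"dz":0.008,"twist":0}
    - {"dx":0,"dy":0,"dz":0.015,"twist":0}
    - {"dx":0,"dy":0,"dz":0.03,"twist":0}
    - {"dx":0,"dy":0,"dz":0.055,"twist":0}
    - {"dx":0,"dy":0,"dz":0.08,"twist":0}
  force: 12

```text
time_s: 26.85
position: [626.6, -199.2, 176.0]
tool_rot: [-1.614, 1.57, -3.003]
ft_force: [0.2, -0.4, -2.3]
grip_width: 58.8
```

drive_tool:
  rows:
    - {"dx":-0.025,"dy":-0.005,"dz":0.01,"twist":0}
    - {"dx":-0.06,"dy":-0.01,"dz":0.01,"twist":0}
    - {"dx":-0.1,"dy":-0.015,"dz":0.01,"twist":0}
    - {"dx":-0.14,"dy":-0.02,"dz":0.01,"twist":0}
    - {"dx":-0.18,"dy":-0.025,"dz":0,"twist":0}
    - {"dx":-0.214,"dy":-0.026,"dz":-0.03,"twist":0}
    - {"dx":-0.214,"dy":-0.026,"dz":-0.07,"twist":0}
    - {"dx":-0.214,"dy":-0.026,"dz":-0.1,"twist":0}

```text
time_s: 27.65
position: [412.5, -225.4, 74.5]
tool_rot: [0.878, 1.57, -0.512]
ft_force: [1.3, -0.6, -2.6]
grip_width: 58.7
```

drive_tool:
  rows:
    - {"dx":0,"dy":0,"dz":0,"twist":0}
    - {"dx":0,"dy":0,"dz":0,"twist":0}

```text
time_s: 27.85
position: [413.0, -225.5, 75.2]
tool_rot: [-1.956, 1.57, 2.938]
ft_force: [-0.1, 0.1, -2.4]
grip_width: 59.0
```

```bash
python3 - <<'E'
from h import *
st()
p=shot('wrist'); c=cloud(p); cv2.imwrite('pics/w12.png',p['pixels'])
print('coaster',circ(c,5,12,(412,-226),55)); o=manip.get_obs()['position']; print(planefit(c,o[2]+40,o[2]+75,o[:2],35))
t=shot('top');cv2.imwrite('pics/top12.png',t['pixels']);c=cloud(t);print('L',planefit(c,165,182,(588,15)),'panR',planefit(c,72,90,(628,-196),36))
E
```

```text
t 27.85 pos [ 413.  -225.5   75.2] F [-0.05  0.12 -2.44] w 59.0 q [ 0.23  0.56  0.21  2.3  -0.36  0.31  0.94] 
x [-0.001  0.    -1.   ] jaw [ 0.984  0.18  -0.001] deg 10.4
coaster (array([ 412.6, -227.3,   49.9,    8. , 6995. ]), array([ 409. , -206.3]))
{'tilt_left_down': -0.074, 'cross': -0.011, 'z': 131.1, 'circ': (412.8, -222.0, 34.1), 'n': 7197}
L {'tilt_left_down': -0.099, 'cross': 0.021, 'z': 173.3, 'circ': (591.8, 13.1, 28.9), 'n': 238} panR {'tilt_left_down': -0.096, 'cross': 0.02, 'z': 76.3, 'circ': (628.1, -195.8, 35.7), 'n': 272}
```

drive_tool:
  rows:
    - {"dx":0,"dy":-0.003,"dz":-0.015,"twist":0}
    - {"dx":0,"dy":-0.003,"dz":-0.03,"twist":0}
    - {"dx":0,"dy":-0.003,"dz":-0.04,"twist":0}
    - {"dx":0,"dy":-0.003,"dz":-0.043,"twist":0}
    - {"dx":0,"dy":-0.003,"dz":-0.043,"twist":0}

```text
time_s: 28.45
position: [413.0, -228.1, 31.7]
tool_rot: [-1.599, 1.57, -2.987]
ft_force: [-0.6, 0.5, -2.0]
grip_width: 58.5
```

drive_tool:
  rows:
    - {"dx":0,"dy":0,"dz":-0.001,"twist":0}
    - {"dx":0,"dy":0,"dz":-0.002,"twist":0}
    - {"dx":0,"dy":0,"dz":-0.002,"twist":0}

```text
time_s: 28.75
position: [413.0, -228.2, 29.7]
tool_rot: [-0.706, 1.57, -2.095]
ft_force: [-0.3, -0.9, -1.9]
grip_width: 58.8
```

drive_tool:
  rows:
    - {"dx":0,"dy":0,"dz":-0.001,"twist":0}
    - {"dx":0,"dy":0,"dz":-0.002,"twist":0}
    - {"dx":0,"dy":0,"dz":-0.002,"twist":0}

```text
time_s: 29.05
position: [412.5, -227.3, 28.2]
tool_rot: [-2.807, 1.569, 2.088]
ft_force: [-1.7, 3.7, 12.6]
grip_width: 58.8
```

Contact on the coaster. I'll ease off slightly, release and retreat.

drive_tool:
  rows:
    - {"dx":0,"dy":0,"dz":0.001,"twist":0}
    - {"dx":0,"dy":0,"dz":0.001,"twist":0}

```text
time_s: 29.25
position: [412.9, -228.2, 28.6]
tool_rot: [-1.038, 1.57, -2.427]
ft_force: [-0.3, -0.8, -1.8]
grip_width: 58.8
```

drive_tool:
  rows:
    - {"dx":0,"dy":0,"dz":0,"twist":0}
    - {"dx":0,"dy":0,"dz":0,"twist":0}
    - {"dx":0,"dy":0,"dz":0,"twist":0}
    - {"dx":0,"dy":0,"dz":0,"twist":0}
    - {"dx":0,"dy":0,"dz":0,"twist":0}
  jaw: -0.9

```text
time_s: 29.75
position: [412.8, -228.2, 28.4]
tool_rot: [-1.631, 1.57, -3.02]
ft_force: [0.4, -1.1, 0.1]
grip_width: 87.5
```

drive_tool:
  rows:
    - {"dx":0,"dy":0,"dz":0.02,"twist":0}
    - {"dx":0,"dy":0,"dz":0.06,"twist":0}
    - {"dx":0,"dy":0,"dz":0.1,"twist":0}
    - {"dx":0,"dy":0,"dz":0.14,"twist":0}
    - {"dx":0,"dy":0,"dz":0.18,"twist":0}
    - {"dx":0.02,"dy":-0.01,"dz":0.22,"twist":0}
    - {"dx":0.05,"dy":-0.02,"dz":0.25,"twist":0}
    - {"dx":0.05,"dy":-0.02,"dz":0.25,"twist":0}

```text
time_s: 30.55
position: [467.7, -249.7, 282.4]
tool_rot: [0.976, 1.562, -0.411]
ft_force: [-0.5, 0.1, -1.5]
grip_width: 88.5
```

```bash
python3 - <<'E'
from h import *
st()
p=shot('wrist'); c=cloud(p); cv2.imwrite('pics/w13.png',p['pixels'])
print('R',planefit(c,74,92,(412,-226),40),'coaster',circ(c,5,12,(412,-226),55))
print('panR',planefit(c,70,90,(628,-196),36),'L',planefit(c,165,182,(588,15)))
s=shot('scene'); t=shot('top');c=cloud(t);print('topL',planefit(c,165,182,(588,15)),'topR',planefit(c,74,92,(412,-226),40),'jar',circ(c,95,118,(790,-12),35),'mush',circ(c,25,50,(400,50),35),'garlic',circ(c,30,60,(410,-58),35))
c=np.load('top0.npy');print('before','jar',circ(c,95,118,(790,-12),35),'mush',circ(c,25,50,(400,50),35),'garlic',circ(c,30,60,(410,-58),35))
cv2.imwrite('pics/fin.png',np.vstack([cv2.resize(s['pixels'][150:330,220:500],(640,300)),cv2.resize(t['pixels'][140:300,240:540],(640,300))]))
E
```

```text
t 30.55 pos [ 467.7 -249.7  282.4] F [-0.5   0.14 -1.49] w 88.5 q [ 0.04  0.31  0.45  1.99 -0.17  0.87  0.77] 
x [ 0.008 -0.003 -1.   ] jaw [0.983 0.182 0.007] deg 10.5
R {'tilt_left_down': 0.001, 'cross': 0.0, 'z': 83.3, 'circ': (411.9, -225.2, 29.3), 'n': 2434} coaster (array([ 412.6, -227.6,   49.9,    7.9, 2362. ]), array([ 420.7, -218. ]))
panR {'tilt_left_down': -0.099, 'cross': -0.0, 'z': 76.3, 'circ': (628.0, -196.0, 36.0), 'n': 3391} L None
topL {'tilt_left_down': -0.09, 'cross': -0.003, 'z': 173.5, 'circ': (591.7, 13.4, 29.1), 'n': 232} topR {'tilt_left_down': 0.013, 'cross': -0.039, 'z': 83.4, 'circ': (412.6, -221.0, 28.9), 'n': 188} jar (array([790.2, -12.7,  22.6, 106.6, 177. ]), array([789.1, -12.3])) mush (array([405.9,  59.3,  21.6,  34.1, 143. ]), array([406.6,  59.3])) garlic (array([410.9, -55.4,  25.6,  38.5, 181. ]), array([411.1, -53.7]))
before jar (array([790.4, -13.1,  22.1, 106.5, 171. ]), array([789.4, -12.2])) mush (array([406.2,  59. ,  21.5,  34.2, 145. ]), array([406.6,  59.2])) garlic (array([409.4, -52.8,  26.4,  39. , 189. ]), array([410.5, -52.4]))
```

View pics/fin.png

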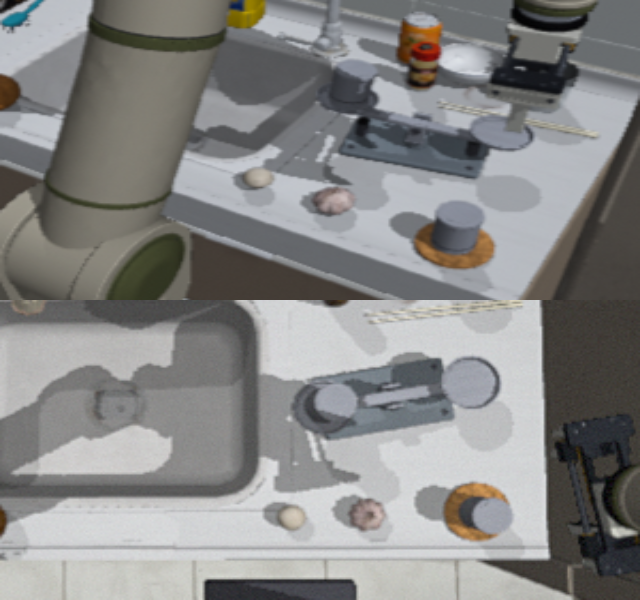

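The final view shows the heavier canister upright on the coaster at (458,225), the lighter one on the raised left pan at (353,85), and the empty right pan down at (502,132). The mushroom, garlic and jar are in place.

```bash
python3 -c "
from bench import workorder
print(workorder.sign_off())"
```

```text
the job is handed in; nothing more can be done
None
```

The job is handed in: the heavier canister stands upright on the coaster and the lighter one is still on the left pan. The right side of the balance is down on its stop. It took about 31 s of the 72 s.

- **Which is heavier:** the canister on the right pan pulled about 2.6 N when lifted, the left one about 1.3 N. The right side gave way at about 3 N of pressing. I did not press the left side for comparison, since both signs agreed.
- **Pressing:** I took the right side down with at most about 9.7 N showing at the wrist, so about 12 N on the balance with the canister's weight. The fingers dragged sideways on the lid, so I re-seated them partway through.
- **Last checks:**
    - **Canister on the coaster:** it has zero tilt and stands about 2.5 mm off the coaster's centre.
    - **Beam:** the empty right pan measures a tilt of -0.099, against a stop at -0.10. The left lid from the top camera gives -0.09, a rougher reading.
    - **Surroundings:** the jar and mushroom have not moved. The garlic reads 1 to 3 mm different, within the top camera's error, and nothing touched it.
- **Grip problem:** my first grip on one canister read 11 N in z, so I opened and gripped it again lower.

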